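# Box up a rinsed specimen batch in the hardness lab

## Task

Make up the sample box: stand the specimen mounts upright on the carton's floor in the wider half (the one without the balls), fold all four sides of the carton fully up, and only then lift the wire basket and tip it over the box so that every brass ball rolls out through the spout into the narrower half, left of the blue rib as the robot sees it. Put the empty basket back upright, flat in its drip tray, and leave the other things on the bench alone.

Things in the scene. Friction and masses are not known exactly. Their poses are not given: they have to be found in the camera images.
- box: Flat white carton on an aluminium jig, fixed to the bench. Origin: centre of the jig's underside, at bench height; z up. Carton floor 130 mm along x, 140 mm along y, its top at z = 34 mm. A blue rib stands on it along x at y = 8 to 12 mm, 14 mm high, between the ball half (y = 12 to 70, left) and the mount half (y = -70 to 8, right).
- side_far (a joint): The far side of the carton, a 4 mm panel on a stiff crease (stays where left), hinge line at x = +65, z = 32 mm in the box's frame. 0 = flat, pointing outwards (starts 0 to 0.35); 1.57 = upright, its stop. It reaches 40 mm from the hinge; a blue tab in the middle of its outer edge (30 mm wide along the hinge, 8 mm thick) goes on from 40 to 72 mm.
- tab_far (a point): Point in the middle of the far side's tab, 60 mm from the hinge line: a place to pinch the tab across its 30 mm width.
- side_left (a joint): The left side of the carton, a 4 mm panel on a stiff crease (stays where left), hinge line at y = +70, z = 32 mm in the box's frame. 0 = flat, pointing outwards (starts 0 to 0.35); 1.57 = upright, its stop. It reaches 40 mm from the hinge; a blue tab in the middle of its outer edge (30 mm wide along the hinge, 8 mm thick) goes on from 40 to 72 mm.
- tab_left (a point): Point in the middle of the left side's tab, 60 mm from the hinge line: a place to pinch the tab across its 30 mm width.
- side_near (a joint): The near side of the carton, a 4 mm panel on a stiff crease (stays where left), hinge line at x = -65, z = 32 mm in the box's frame. 0 = flat, pointing outwards (starts 0 to 0.35); 1.57 = upright, its stop. It reaches 40 mm from the hinge; a blue tab in the middle of its outer edge (30 mm wide along the hinge, 8 mm thick) goes on from 40 to 72 mm.
- tab_near (a point): Point in the middle of the near side's tab, 60 mm from the hinge line: a place to pinch the tab across its 30 mm width.
- side_right (a joint): The right side of the carton, a 4 mm panel on a stiff crease (stays where left), hinge line at y = -70, z = 32 mm in the box's frame. 0 = flat, pointing outwards (starts 0 to 0.35); 1.57 = upright, its stop. It reaches 40 mm from the hinge; a blue tab in the middle of its outer edge (30 mm wide along the hinge, 8 mm thick) goes on from 40 to 72 mm.
- tab_right (a point): Point in the middle of the right side's tab, 60 mm from the hinge line: a place to pinch the tab across its 30 mm width.
- basket: Loose wire basket, about 0.25 kg. Origin: under the floor, on the handle's axis; z up, +x to the spout. Floor x -44 to 25 mm, y +-36, 3 mm thick; then a ramp climbs 25 deg to the spout lip at x 68, z 22, a 52 mm wide notch between narrowing walls. Walls 40 mm high, rear at x -47. Handle: orange bar along y over x = 0, 10 mm thick along x, 86 mm long, z 72 to 96, on posts at y +-41.
- tray: Grey drip tray, fixed, 190 mm (x) by 130 mm (y), rim 10 mm high and 4 mm thick, inner floor 4 mm above its origin (centre of its underside). The basket stands in it at the start, and must go back in it.
- ball1_center (a point): Centre of a brass ball, 20 mm across, 35 g, in the basket at the start. There are 3 to 5 balls; absent ones read None.
- ball2_center (a point): Centre of a brass ball, 20 mm across, 35 g, in the basket at the start. There are 3 to 5 balls; absent ones read None.
- ball3_center (a point): Centre of a brass ball, 20 mm across, 35 g, in the basket at the start. There are 3 to 5 balls; absent ones read None.
- ball4_center (a point): Centre of a brass ball, 20 mm across, 35 g, in the basket at the start. There are 3 to 5 balls; absent ones read None.
- ball5_center (a point): Centre of a brass ball, 20 mm across, 35 g, in the basket at the start. There are 3 to 5 balls; absent ones read None.
- mount1: Mounted specimen: black plastic cylinder 25 mm across and 25 mm high, polished metal dot on top, 30 g, on a blue drying mat 4 mm thick at the start. Origin: centre of its underside, z up. There are 1 to 3 mounts; absent ones read None.
- mount2: Mounted specimen: red plastic cylinder 25 mm across and 25 mm high, polished metal dot on top, 30 g, on a blue drying mat 4 mm thick at the start. Origin: centre of its underside, z up. There are 1 to 3 mounts; absent ones read None.
- mount3: Mounted specimen: green plastic cylinder 25 mm across and 25 mm high, polished metal dot on top, 30 g, on a blue drying mat 4 mm thick at the start. Origin: centre of its underside, z up. There are 1 to 3 mounts; absent ones read None.
- test_block: Bystander, to be left alone: steel hardness test block, a disc 60 mm across and 12 mm thick. Origin: centre of its underside.
- jar: Bystander, to be left alone: small screw jar, 52 mm across, 65 mm high. Origin: centre of its underside.
- mouse: Bystander, to be left alone: black computer mouse, about 60 mm long, 33 mm high. Origin: centre of its underside.
- tape: Bystander, to be left alone: white tape dispenser, 130 x 60 mm, 70 mm high. Origin: centre of its underside.
- bottle: Bystander, to be left alone: white bottle, 60 mm across, 160 mm high. Origin: centre of its underside.

How it is judged:
By the outcome, as a careful person would: the job done as asked, in the order asked, and still so for the second after the job is handed in, with the robot touching nothing.
Of ball1, ball2, ball3, ball4, ball5 only 3 to 5 are there at a start; the rules pass over those that are not, and their reading is None.
Of mount1, mount2, mount3 only 1 to 3 are there at a start; the rules pass over those that are not, and their reading is None.
At some moment in a run one of mount1, mount2, mount3 may be knocked a few centimetres aside while the robot is not near it.
It also fails if it takes over 210 s, if anything falls off the work surface, if the arm or the gripper's body presses on something with over 40 N, if the wrist force passes 120 N, or if a joint passes its speed limit or range.

## Robot

A 6-joint arm with a two-finger parallel gripper is mounted at the origin on the work surface. World frame = base frame: x ahead of the robot, y to its left, z up, the work surface at z = 0. Lengths are in m, angles in degrees, forces in N, time in s.
With the tool pointing down it reaches from about 0.375 to 0.9 m from the base axis. Payload 3.1 kg.
Tool frame: the origin (TCP) lies midway between the tips of the shut fingers; the grasp point (between the pads) lies 19 mm behind it; z points along the fingers, y is the line along which they close (so a half turn about z gives the same grasp; the last joint's range is limited). The gripper opens to 87 mm and grips with 3 to 60 N. Pads are 19 mm wide; open, the fingers measure 117 mm over their backs; the gripper's body (75 mm by 190 mm) begins 51 mm behind the grasp point.
Start: joints at [-82.076, 30.224, 82.088, -0, 67.689, -10.227], TCP at [0.195, -0.594, 0.223] pointing down, gripper open.
Joint ranges: [-176.69, 176.69], [-43.24, 126.21], [12.49, 139.97], [-82, 262], [0, 151.66], [-163.58, 163.58]. Speed limits (degrees/s): [159.86, 159.86, 180, 180, 180, 180].

## Interface

Orientations are given as a 3x3 rotation matrix whose columns are the frame's x, y, z axes.
In Python, from rig import bot gives the robot as it stands.
- The arm moves only by the shell command python3 steer.py 'ROWS'. ROWS is rows parted by semicolons, their numbers by spaces, 1 to 20 of them, each of 7 numbers: dx, dy, dz in m, then a rotation vector rx, ry, rz in degrees, then the opening from 0.0 (shut) to 1.0 (fully open); each row is the pose to reach, as a shift and turn from the pose commanded when the command began, along the tool's axes at that moment; what a row does not reach only later rows make up. A row lasts 1/10 s, in which the tool goes at most 0.05 m and 8.59 degrees, less where a joint would pass 70% of its speed; a pose out of reach is approached as far as the arm can. The fingers move at their own pace and stop on an object; the grip force is fixed at half the most. Time passes only in rows, so rows that do not move let the fingers close. It prints the time, the measured TCP pose, the force, the opening and the grip force at its end.
- bot.read_state(): the state, without advancing time (a new reading comes with each control period).
- bot.capture(name): name is "side" or "top" or "wrist"; returns a dict with "color" (384x512x3 uint8, red, green, blue), "K" (3x3 intrinsics, pixels), "view" (4x4, takes a point from world to camera coordinates); the wrist camera has in their place "mount" (4x4, takes a point from camera to tool coordinates, whose origin is the TCP and whose axes are the flange's). Camera axes: x right, y up, looking along -z (the intrinsics and any distortion apply to the point x, -y, -z); pixel columns grow to the right and rows downward; lengths in m; the calibration is good to about 2 mm. A picture is of the moment at which its call begins: read the wrist's pose just before it. There is no depth.
- bot.hand_in(): hands the job in; it is judged then, once.
The state is a dict: "time_s": time; "joint_positions": joint angles; "qvel": joint speeds; "tau": joint torques, N m; "position": TCP position; "tcp_rot": TCP orientation; "force": force on the tool from outside, world axes, zero at the start; "moment": the same for the moment, N m; "opening": opening from 0.0 (shut) to 1.0 (fully open); "grasp_force": force on a finger pad.
Only numpy, scipy, OpenCV 4.12 (cv2) and the standard library are available. Lean on these libraries where they do the work, as an engineer would, in place of code of your own. Each camera call takes 0.05 s, during which the arm holds its last target. There are 200 camera calls.

## Working session

There is one attempt and no reset: what is moved stays moved. The work goes in short steps, Python scripts to look and compute and a shell command to move; the robot and the scene stay as the last step left them, time stands still between calls to the robot, and variables do not carry over. Pictures are saved under pics/ and viewed, at most 14 in all, crops included, and the job is handed in when it is done.

```bash
ls; mkdir -p pics; python3 - <<'E'
from rig import bot
import cv2,numpy as np
s=bot.read_state();print({k:np.round(v,3).tolist() for k,v in s.items()})
for n in("top","side","wrist"):
    c=bot.capture(n);cv2.imwrite(f"pics/{n}0.png",cv2.cvtColor(c["color"],cv2.COLOR_RGB2BGR))
    print(n,{k:np.round(v,4).tolist() for k,v in c.items() if k!="color"})
a=cv2.imread("pics/top0.png");cv2.imwrite("pics/top0b.png",cv2.resize(a,(800,600),interpolation=cv2.INTER_CUBIC))
a=cv2.imread("pics/side0.png");cv2.imwrite("pics/side0b.png",cv2.resize(a,(800,600),interpolation=cv2.INTER_CUBIC))
E
```

```text
pics
rig.py
steer.py
{'time_s': 0.0, 'joint_positions': [-82.075, 30.279, 82.155, -0.001, 67.689, -10.228], 'qvel': [0.072, 0.024, 0.051, -0.173, -0.006, -0.035], 'tau': [-0.0, -44.004, -17.659, 0.063, 0.058, -0.0], 'position': [0.195, -0.593, 0.222], 'tcp_rot': [[0.95, 0.312, -0.0], [0.312, -0.95, 0.002], [0.0, -0.002, -1.0]], 'force': [0.906, 0.843, 0.28], 'moment': [-0.021, 0.017, 0.002], 'grasp_force': 0.0, 'opening': 1.001}
top {'K': [[495.8685, 0.0, 256.5631], [0.0, 495.8685, 183.0509], [0.0, 0.0, 1.0]], 'view': [[-0.0263, -0.9996, -0.014, 0.0313], [0.9867, -0.0282, 0.16, -0.5899], [-0.1603, -0.0097, 0.987, -1.4142], [0.0, 0.0, 0.0, 1.0]]}
side {'K': [[371.8005, 0.0, 256.5329], [0.0, 371.8005, 194.1859], [0.0, 0.0, 1.0]], 'view': [[-0.8225, -0.5687, 0.0021, 0.482], [0.3501, -0.5034, 0.7899, -0.2302], [-0.4482, 0.6505, 0.6132, -0.7534], [0.0, 0.0, 0.0, 1.0]]}
wrist {'K': [[287.1514, 0.0, 255.7736], [0.0, 287.1514, 186.2999], [0.0, 0.0, 1.0]], 'mount': [[-0.0002, 0.9707, 0.2404, 0.0646], [1.0, 0.0005, -0.0009, 0.0002], [-0.001, 0.2404, -0.9707, -0.1642], [0.0, 0.0, 0.0, 1.0]]}
```
View pics/top0b.png

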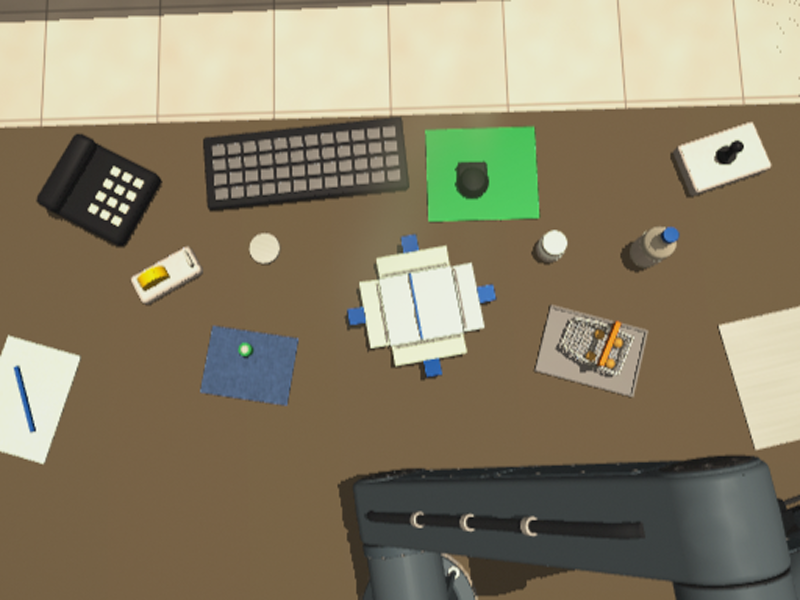

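View pics/side0b.png

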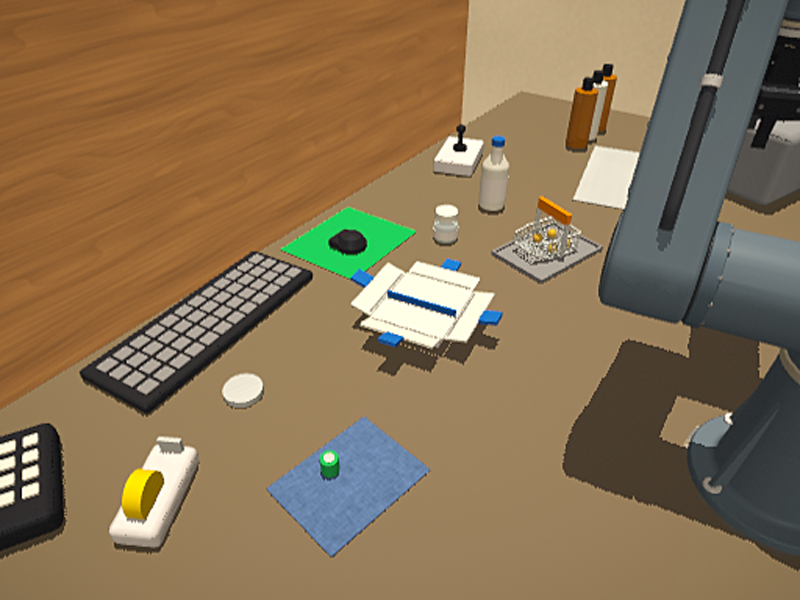

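Views show one green mount on a blue mat (top 245,349), the box (top 420,305) with its rib (413,273)-(421,338), and the basket in its tray at (590,350) with balls. Enlarging.

```bash
cat > h.py <<'E'
import numpy as np,cv2
from rig import bot
def proj(c,P):
    P=np.atleast_2d(P).astype(float);q=P@c["view"][:3,:3].T+c["view"][:3,3];q=q*[1,-1,-1]
    u=q@np.asarray(c["K"]).T;return u[:,:2]/u[:,2:]
def ray(c,uv):
    V=np.asarray(c["view"]);d=np.linalg.inv(c["K"])@[uv[0],uv[1],1]*[1,-1,-1]
    return -V[:3,:3].T@V[:3,3],V[:3,:3].T@d
def atz(c,uv,z):
    o,d=ray(c,uv);return o+d*(z-o[2])/d[2]
def tri(*cu):
    A=np.zeros((3,3));b=np.zeros(3)
    for c,uv in cu:
        o,d=ray(c,uv);d=d/np.linalg.norm(d);M=np.eye(3)-np.outer(d,d);A+=M;b+=M@o
    p=np.linalg.solve(A,b);return p,[np.round(proj(c,p)[0]-uv,1).tolist() for c,uv in cu]
def cap(n):
    s=bot.read_state();c=bot.capture(n)
    if n=="wrist":
        T=np.eye(4);T[:3,:3]=s["tcp_rot"];T[:3,3]=s["position"]
        c["view"]=np.linalg.inv(T@np.asarray(c["mount"]))
    return c
def save(c,name,crop=None,f=1):
    a=cv2.cvtColor(c["color"],cv2.COLOR_RGB2BGR)
    if crop: a=a[crop[1]:crop[3],crop[0]:crop[2]]
    cv2.imwrite(f"pics/{name}.png",cv2.resize(a,None,fx=f,fy=f,interpolation=cv2.INTER_CUBIC))
E
python3 - <<'E'
import cv2,numpy as np
def comp(f,crops,out):
    a=cv2.imread(f);o=np.zeros((600,800,3),np.uint8)
    for (x0,y0,x1,y1,k,X,Y) in crops:
        b=cv2.resize(a[y0:y1,x0:x1],None,fx=k,fy=k,interpolation=cv2.INTER_CUBIC);o[Y:Y+b.shape[0],X:X+b.shape[1]]=b
    cv2.imwrite(out,o)
comp("pics/top0.png",[(220,145,320,245,4,0,0),(340,190,420,260,5,400,0),(120,200,200,265,3,400,360)],"pics/c1.png")
comp("pics/side0.png",[(220,160,325,225,4,0,0),(312,122,390,182,5,405,300),(190,270,240,320,4,0,300)],"pics/c2.png")
E
```

View pics/c1.png

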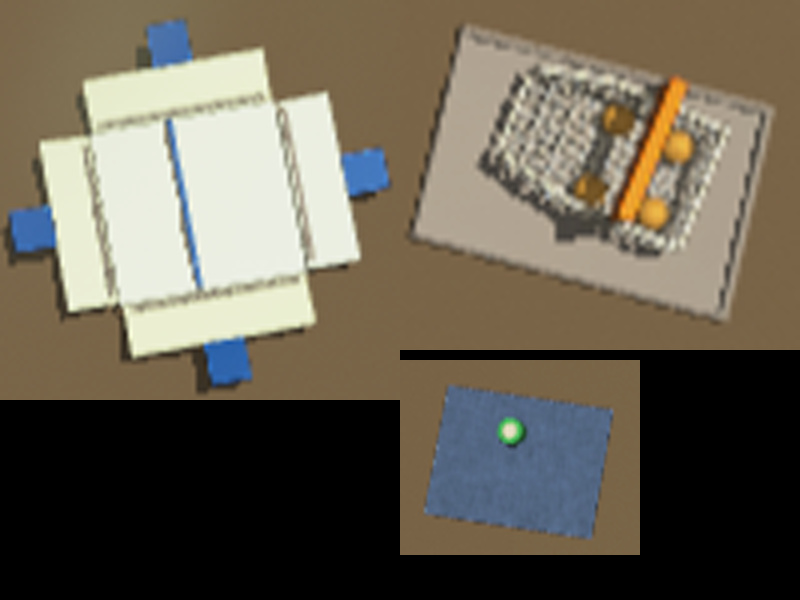

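View pics/c2.png

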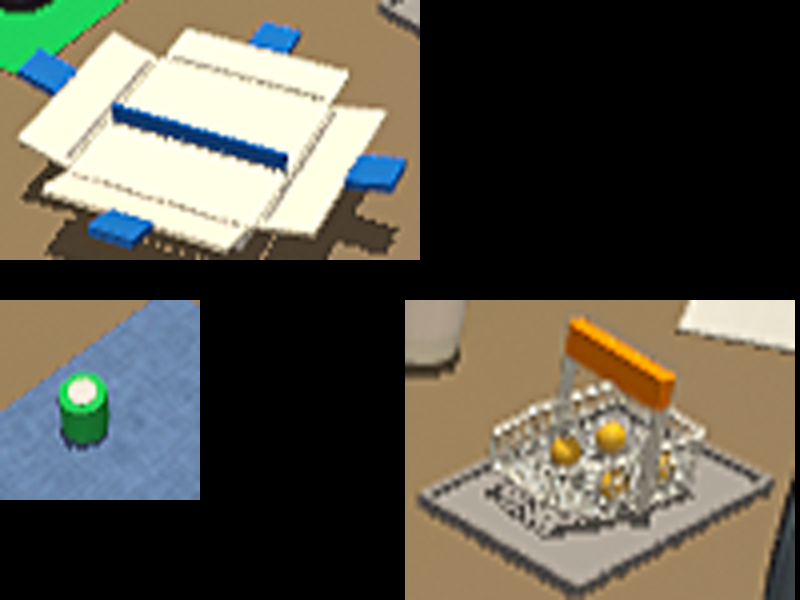

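Box tabs, rib and creases are clear; four balls sit in the basket, whose spout faces left (toward the box); green mount stands at the mat's far edge. Measuring from both views.

```bash
cat > fit.py <<'E'
from h import *
from scipy.optimize import least_squares
t=cap("top");s=cap("side")
def px(u,v,k,ox,oy,X=0,Y=0): return np.array([ox+(u-X+.5)/k-.5,oy+(v-Y+.5)/k-.5])
T=lambda u,v:px(u,v,4,220,145); S=lambda u,v:px(u,v,4,220,160)
for n,a,b in[("far",(166,22),(32,61)),("left",(12,232),(110,233)),("right",(387,169),(283,28)),("near",(231,382),(395,173)),("ribfar",(170,120),(115,103)),("ribnear",(199,287),(287,155))]:
    p,e=tri((t,T(*a)),(s,S(*b)));print(n,p.round(4),e)
D={"far":((65,0),(1,0)),"left":((0,70),(0,1)),"near":((-65,0),(-1,0)),"right":((0,-70),(0,-1))}
obs={"far":((166,22),(32,61)),"left":((12,232),(110,233)),"right":((387,169),(283,28)),"near":((231,382),(395,173))}
fl=[((65,70),(92,133)),((65,-70),(272,97)),((-65,-70),(306,274)),((-65,70),(122,306))]
def f(q):
    x,y,w=q[:3];R=np.array([[np.cos(w),-np.sin(w),0],[np.sin(w),np.cos(w),0],[0,0,1]]);W=lambda p:R@np.array(p)/1000+[x,y,0]
    r=[]
    for i,n in enumerate(D):
        h,d=D[n];a=q[3+i];c,sn=np.cos(a),np.sin(a)
        P=W([h[0]+d[0]*(72*c-4*sn),h[1]+d[1]*(72*c-4*sn),32+72*sn+4*c])
        r+=list(proj(t,P)[0]-T(*obs[n][0]))+list(proj(s,P)[0]-S(*obs[n][1]))
    for P,a,b in[((65,10,48),(170,120),(115,103)),((-65,10,48),(199,287),(287,155))]:
        r+=list(proj(t,W(P))[0]-T(*a))+list(proj(s,W(P))[0]-S(*b))
    for P,a in fl: r+=list(proj(t,W((*P,34)))[0]-T(*a))
    return np.array(r)
o=least_squares(f,[.6,0,0,.1,.1,.1,.1],loss="soft_l1");q=o.x
print("box",q[:2].round(4),np.degrees(q[2]).round(2),"far left near right",q[3:].round(3));print(f(q).round(1))
B=lambda u,v:px(u,v,5,340,190,400,0);C=lambda u,v:px(u,v,5,312,122,405,300)
p1,e1=tri((t,B(680,82)),(s,C(577,321)));p2,e2=tri((t,B(628,217)),(s,C(671,375)))
print("handle",p1.round(4),e1,p2.round(4),e2,np.linalg.norm(p1-p2))
d=p2-p1;print("basket yaw (x axis)",np.degrees(np.arctan2(*(-(np.array([d[0],d[1]])) if 0 else np.array([d[1],d[0]])))))
k=[atz(t,B(*a),.01) for a in[(462,24),(775,106),(727,321),(413,237)]];print("tray",np.round(k,4).tolist(),np.mean(k,0).round(4))
print("mount",tri((t,px(510,431,3,120,200,400,360)),(s,px(84,388,4,190,270,0,300))))
E
python3 fit.py
```

```text
far [ 0.6866 -0.0019  0.054 ] [[0.3, 0.5], [-0.6, -0.1]]
left [0.5339 0.1153 0.0572] [[0.0, 0.1], [-0.1, -0.0]]
right [ 0.5762 -0.1615  0.0358] [[-0.0, -0.1], [0.1, 0.0]]
near [ 0.4227 -0.0401  0.0505] [[-0.2, -0.4], [0.5, 0.1]]
ribfar [ 0.6149 -0.0022  0.0477] [[0.1, 0.1], [-0.2, -0.0]]
ribnear [ 0.4909 -0.0197  0.0477] [[0.0, 0.1], [-0.1, -0.0]]
box [ 0.5549 -0.0209] 8.49 far left near right [0.262 0.296 0.212 0.002]
[ 0.   0.3 -0.8 -0.2  0.  -0.2 -0.4 -0.   0.1 -0.1  0.9 -0.1 -0.1  0.
  0.2  0.  -0.2 -0.8 -1.2 -0.3  0.4  0.6  0.7 -0.  -0.5  0.2  0.7  1.1
  0.3 -0.4 -0.5 -0.1]
handle [ 0.5054 -0.3743  0.0996] [[0.0, 0.1], [-0.1, -0.0]] [ 0.4304 -0.3398  0.101 ] [[0.1, 0.2], [-0.2, -0.0]] 0.08253014110028391
basket yaw (x axis) 155.2799766673543
tray [[0.5539, -0.2704, 0.01], [0.4993, -0.4538, 0.01], [0.3732, -0.4159, 0.01], [0.4274, -0.2341, 0.01]] [ 0.4635 -0.3436  0.01  ]
mount (array([0.48107346, 0.31409991, 0.03109296]), [[0.0, 0.1], [-0.1, -0.0]])
```

Measured heights agree with the text (rib top 48, handle top 100, mount top about 30 mm). First a move to mid-bench, with a check that the pouring tilt is reachable.

```bash
cat > go.py <<'E'
# usage: go.py x y z yaw [tilt about tool x]  -> shift/turn in tool axes for TCP target ; prefix b: box coords
import sys
from h import *
from scipy.spatial.transform import Rotation as Ro
BX=np.array([.5549,-.0209,0]);BY=8.5
def Rt(yaw,rx=0): return Ro.from_euler("z",yaw,degrees=True).as_matrix()@np.diag([1.,-1,-1])@Ro.from_euler("x",rx,degrees=True).as_matrix()
def go(p,yaw,rx=0,box=False):
    s=bot.read_state();p=np.array(p,float)
    if box: p=Ro.from_euler("z",BY,degrees=True).as_matrix()@p+BX
    R=np.array(s["tcp_rot"]);d=R.T@(p-s["position"]);rv=Ro.from_matrix(R.T@Rt(yaw,rx)).as_rotvec(degrees=True)
    print("world",p.round(4),"d",d.round(4),"rv",rv.round(1),"rows",max(np.linalg.norm(d)/.05,np.linalg.norm(rv)/8.6).round(1))
if __name__=="__main__":
    a=sys.argv[1:];box=a[0]=="b";a=[float(v) for v in a[box:]]
    go(a[:3],a[3],a[4] if len(a)>4 else 0,box)
E
python3 go.py .50 -.1 .30 18.2
```

```text
world [ 0.5 -0.1  0.3] d [ 0.4439 -0.3739 -0.0775] rv [-0.1 -0.  -0. ] rows 11.7
```

```bash
python3 steer.py '0.1 -0.08 -0.078 0 0 0 1;0.44 -0.37 -0.078 0 0 0 1;0.44 -0.37 -0.078 0 0 0 1;0.44 -0.37 -0.078 0 0 0 1;0.44 -0.37 -0.078 0 0 0 1;0.44 -0.37 -0.078 0 0 0 1;0.44 -0.37 -0.078 0 0 0 1;0.44 -0.37 -0.078 0 0 0 1;0.44 -0.37 -0.078 0 0 0 1;0.44 -0.37 -0.078 0 0 0 1;0.44 -0.37 -0.078 0 0 0 1;0.44 -0.37 -0.078 0 0 0 1;0.44 -0.37 -0.078 0 0 0 1;0.44 -0.37 -0.078 0 0 0 1;0.44 -0.37 -0.078 0 0 0 1'
python3 steer.py '0 0 0 -60 0 0 1;0 0 0 -60 0 0 1;0 0 0 -60 0 0 1;0 0 0 -60 0 0 1;0 0 0 -60 0 0 1;0 0 0 -60 0 0 1;0 0 0 -60 0 0 1;0 0 0 -60 0 0 1;0 0 0 -60 0 0 1;0 0 0 -60 0 0 1;0 0 0 -60 0 0 1'
python3 -c "
from h import *
s=bot.read_state();print(np.round(s['joint_positions'],1),np.round(s['tcp_rot'],2))"
```

```text
time_s: 1.75
position: [0.4969, -0.106, 0.3003]
tcp_rot: [[0.951, 0.311, -0.001], [0.311, -0.951, -0.0], [-0.001, -0.0, -1.0]]
force: [-0.4, 0.2, 0.6]
opening: 1.0
grasp_force: 0.0
time_s: 2.85
position: [0.4978, -0.1063, 0.3013]
tcp_rot: [[0.951, 0.153, 0.269], [0.309, -0.476, -0.823], [0.002, 0.866, -0.5]]
force: [0.9, 0.6, -0.4]
opening: 1.0
grasp_force: 0.0
[  4.6  23.4 112.2 -76.2  60.1 128.4] [[ 0.95  0.15  0.27]
 [ 0.31 -0.48 -0.82]
 [ 0.    0.87 -0.5 ]]
```

Tilt of 60° is reachable. Back to upright, then above the mount.

```bash
python3 steer.py '0 0 0 60 0 0 1;0 0 0 60 0 0 1;0 0 0 60 0 0 1;0 0 0 60 0 0 1;0 0 0 60 0 0 1;0 0 0 60 0 0 1;0 0 0 60 0 0 1;0 0 0 60 0 0 1'
python3 go.py .481 .314 .15 98.5
```

```text
time_s: 3.65
position: [0.4994, -0.1092, 0.3029]
tcp_rot: [[0.952, 0.307, 0.005], [0.307, -0.952, 0.001], [0.005, 0.001, -1.0]]
force: [-0.2, -0.4, -0.4]
opening: 0.997
grasp_force: 0.0
world [0.481 0.314 0.15 ] d [ 0.1115 -0.4086  0.1531] rv [  0.3  -0.2 -80.6] rows 9.4
```

```bash
python3 steer.py '0.11 -0.41 0.15 0 0 -80.5 1;0.11 -0.41 0.15 0 0 -80.5 1;0.11 -0.41 0.15 0 0 -80.5 1;0.11 -0.41 0.15 0 0 -80.5 1;0.11 -0.41 0.15 0 0 -80.5 1;0.11 -0.41 0.15 0 0 -80.5 1;0.11 -0.41 0.15 0 0 -80.5 1;0.11 -0.41 0.15 0 0 -80.5 1;0.11 -0.41 0.15 0 0 -80.5 1;0.11 -0.41 0.15 0 0 -80.5 1;0.11 -0.41 0.15 0 0 -80.5 1;0.11 -0.41 0.15 0 0 -80.5 1;0.11 -0.41 0.15 0 0 -80.5 1'
cat > mnt.py <<'E'
from h import *
def green(c,z=.029,name=None):
    h=cv2.cvtColor(c["color"],cv2.COLOR_RGB2HSV);m=cv2.inRange(h,(45,120,60),(80,255,255))
    n,l,st,ce=cv2.connectedComponentsWithStats(m)
    return [(st[i][4],ce[i].round(1).tolist(),st[i][:4].tolist(),atz(c,ce[i],z).round(4).tolist()) for i in range(1,n) if 15<st[i][4]<6000]
for n in("wrist","top"):
    c=cap(n);print(n,green(c)); 
    if n=="wrist": save(c,"w1")
E
python3 mnt.py; python3 go.py .481 .314 .007 98.5
```

```text
time_s: 4.95
position: [0.4753, 0.3176, 0.1515]
tcp_rot: [[-0.147, 0.989, 0.001], [0.989, 0.147, 0.001], [0.0, 0.002, -1.0]]
force: [0.1, -0.0, 0.0]
opening: 0.997
grasp_force: 0.0
wrist [(np.int32(137), [259.9, 173.5], [250, 169, 22, 12], [0.4781, 0.3252, 0.029])]
top [(np.int32(3704), [308.8, 111.0], [272, 81, 73, 61], [0.8118, -0.1501, 0.029]), (np.int32(40), [157.2, 223.2], [153, 219, 9, 9], [0.4818, 0.3121, 0.029])]
world [0.481 0.314 0.007] d [-0.0045  0.0051  0.1443] rv [ 0.1 -0.   0. ] rows 2.9
```

View pics/w1.png

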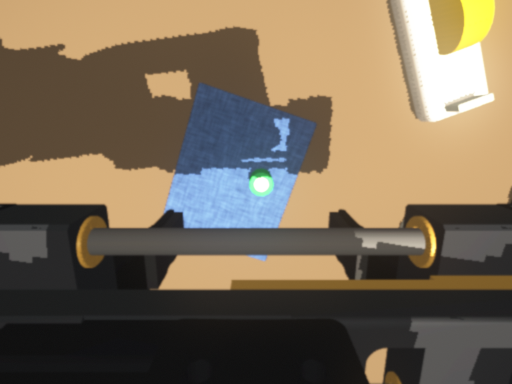

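The wrist view shows the mount standing at (261,183), its dot on top, centred between fingers.

```bash
python3 - <<'E'
from h import *
c=cap("wrist");t=cap("top")
print(atz(c,(261,183),.029).round(4),tri((c,(261,183)),(t,(157.3,223.4))))
E
```

```text
[0.4805 0.3156 0.029 ] (array([0.48140119, 0.31363148, 0.02054105]), [[0.4, 0.1], [-0.0, 0.2]])
```

```bash
python3 steer.py '-0.004 0.005 0.05 0 0 0 0.7;-0.004 0.005 0.1 0 0 0 0.7;-0.004 0.005 0.12 0 0 0 0.6;-0.004 0.005 0.135 0 0 0 0.6;-0.004 0.005 0.144 0 0 0 0.6;-0.004 0.005 0.144 0 0 0 0.6;-0.004 0.005 0.144 0 0 0 0.6'
python3 steer.py '0 0 0 0 0 0 0.2;0 0 0 0 0 0 0.1;0 0 0 0 0 0 0.1;0 0 0 0 0 0 0.1;0 0 0 0 0 0 0.1;0 0 0 0 0 0 0.1;0 0 0 0 0 0 0.1;0 0 0 0 0 0 0.1'
python3 go.py b 0 -.033 .13 98.5
```

```text
time_s: 5.85
position: [0.4808, 0.3158, 0.0076]
tcp_rot: [[-0.15, 0.989, 0.002], [0.989, 0.15, 0.001], [0.001, 0.002, -1.0]]
force: [0.8, 0.3, -0.3]
opening: 0.608
grasp_force: 0.0
time_s: 6.65
position: [0.4801, 0.3156, 0.0069]
tcp_rot: [[-0.15, 0.989, 0.001], [0.989, 0.15, 0.0], [0.0, 0.001, -1.0]]
force: [-0.9, 0.1, 5.0]
opening: 0.281
grasp_force: 30.0
world [ 0.5598 -0.0535  0.13  ] d [-0.3769  0.0233 -0.1231] rv [ 0.  -0.   0.2] rows 7.9
```

```bash
python3 steer.py '0 0 -0.03 0 0 0 0.1;0 0 -0.07 0 0 0 0.1;0 0 -0.12 0 0 0 0.1;-0.04 0 -0.123 0 0 0 0.1;-0.08 0.01 -0.123 0 0 0 0.1;-0.12 0.01 -0.123 0 0 0 0.1;-0.16 0.01 -0.123 0 0 0 0.1;-0.2 0.02 -0.123 0 0 0 0.1;-0.24 0.02 -0.123 0 0 0 0.1;-0.28 0.023 -0.123 0 0 0 0.1;-0.32 0.023 -0.123 0 0 0 0.1;-0.35 0.023 -0.123 0 0 0 0.1;-0.37 0.023 -0.123 0 0 0 0.1;-0.377 0.023 -0.123 0 0 0 0.1;-0.377 0.023 -0.123 0 0 0 0.1;-0.377 0.023 -0.123 0 0 0 0.1'
python3 go.py b 0 -.033 .037 98.5
```

```text
time_s: 8.25
position: [0.5587, -0.0528, 0.1292]
tcp_rot: [[-0.151, 0.989, -0.001], [0.989, 0.151, 0.001], [0.001, -0.001, -1.0]]
force: [0.2, -0.5, -0.2]
opening: 0.279
grasp_force: 30.0
world [ 0.5598 -0.0535  0.037 ] d [-0.001   0.0011  0.0922] rv [-0.1 -0.1  0.2] rows 1.8
```

```bash
python3 steer.py '0 0 0.04 0 0 0 0.1;0 0 0.07 0 0 0 0.1;0 0 0.08 0 0 0 0.1;0 0 0.086 0 0 0 0.1;0 0 0.09 0 0 0 0.1;0 0 0.092 0 0 0 0.1;0 0 0.092 0 0 0 0.1'
python3 steer.py '0 0 0 0 0 0 0.34;0 0 0 0 0 0 0.38;0 0 0 0 0 0 0.5;0 0 0 0 0 0 0.5;0 0 0 0 0 0 0.5;0 0 -0.02 0 0 0 0.5;0 0 -0.05 0 0 0 0.5;0 0 -0.1 0 0 0 0.5;0 0 -0.1 0 0 0 0.5;0 0 -0.1 0 0 0 0.5'
python3 go.py b 0 -.133 .12 98.5
```

```text
time_s: 8.95
position: [0.56, -0.0538, 0.0383]
tcp_rot: [[-0.151, 0.989, 0.002], [0.989, 0.151, -0.0], [-0.001, 0.001, -1.0]]
force: [-0.3, 0.2, 0.1]
opening: 0.283
grasp_force: 30.0
time_s: 9.95
position: [0.5601, -0.054, 0.1389]
tcp_rot: [[-0.15, 0.989, 0.003], [0.989, 0.15, -0.001], [-0.001, 0.003, -1.0]]
force: [-0.5, -0.6, -0.6]
opening: 0.496
grasp_force: 0.0
world [ 0.5746 -0.1524  0.12  ] d [-0.0994 -0.0006  0.0191] rv [0.2 0.1 0.2] rows 2.0
```

```bash
python3 steer.py '-0.05 0 0 0 0 0 0.5;-0.1 0 0 0 0 0 0.5;-0.1 0 0.03 0 0 0 0.5;-0.1 0 0.06 0 0 0 0.5;-0.1 0 0.06 0 0 0 0.5;-0.1 0 0.06 0 0 0 0.5'
python3 go.py b 0 -.131 .018 98.5;  python3 -c "
from h import *
c=cap('side');save(c,'s2',(210,140,350,245),5)"
```

```text
time_s: 10.55
position: [0.5731, -0.152, 0.0761]
tcp_rot: [[-0.15, 0.989, -0.004], [0.989, 0.15, 0.002], [0.002, -0.003, -1.0]]
force: [0.2, 0.1, 0.4]
opening: 0.502
grasp_force: 0.0
world [ 0.5743 -0.1505  0.018 ] d [0.0012 0.0016 0.0581] rv [-0.2 -0.1  0.1] rows 1.2
```

View pics/s2.png

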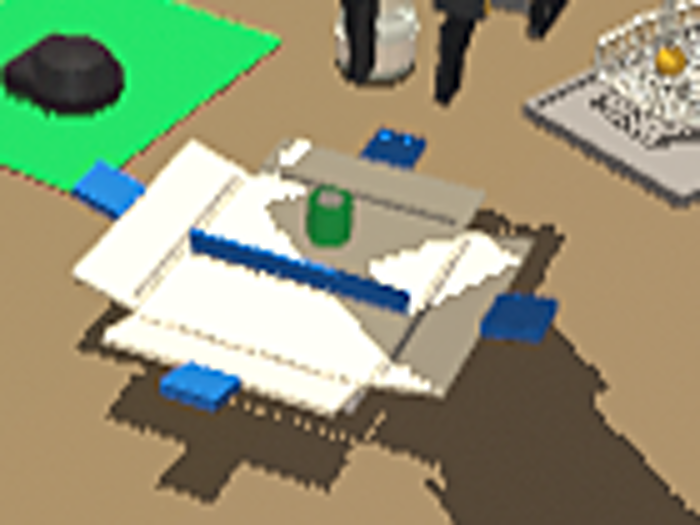

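The mount stands upright in the right half (330,215); fingers hover over the right tab. Descend, pinch, fold along the arc.

```bash
python3 steer.py '0.001 0.001 0.03 0 0 0 0.5;0.001 0.001 0.05 0 0 0 0.5;0.001 0.001 0.058 0 0 0 0.5;0.001 0.001 0.058 0 0 0 0.5;0.001 0.001 0.058 0 0 0 0.2;0.001 0.001 0.058 0 0 0 0.2;0.001 0.001 0.058 0 0 0 0.2;0.001 0.001 0.058 0 0 0 0.2;0.001 0.001 0.058 0 0 0 0.2'
python3 steer.py '0.001 0 -0.011 0 0 0 0.2;0.004 0 -0.021 0 0 0 0.2;0.008 0 -0.03 0 0 0 0.2;0.014 0 -0.039 0 0 0 0.2;0.022 0 -0.047 0 0 0 0.2'
python3 go.py b 0 -.070 .079 98.5
```

```text
time_s: 11.5
position: [0.5749, -0.1521, 0.02]
tcp_rot: [[-0.151, 0.989, -0.0], [0.989, 0.151, -0.001], [-0.001, -0.001, -1.0]]
force: [-3.1, -3.0, 2.3]
opening: 0.34
grasp_force: 30.0
time_s: 12.0
position: [0.5712, -0.129, 0.0671]
tcp_rot: [[-0.151, 0.989, -0.001], [0.989, 0.151, 0.0], [0.0, -0.001, -1.0]]
force: [-2.2, -1.9, -7.1]
opening: 0.343
grasp_force: 30.0
world [ 0.5652 -0.0901  0.079 ] d [ 0.0393 -0.0001 -0.0119] rv [-0.1 -0.   0.2] rows 0.8
```

```bash
python3 steer.py '0.009 0 -0.006 0 0 0 0.2;0.018 0 -0.011 0 0 0 0.2;0.028 0 -0.013 0 0 0 0.2;0.039 0 -0.014 0 0 0 0.2;0.041 0 -0.014 0 0 0 0.2;0.043 0 -0.014 0 0 0 0.2;0.043 0 -0.014 0 0 0 0.2'
python3 go.py b 0 -.070 .079 98.5
```

```text
time_s: 12.7
position: [0.565, -0.0871, 0.0819]
tcp_rot: [[-0.152, 0.988, -0.0], [0.988, 0.152, -0.001], [-0.001, -0.001, -1.0]]
force: [-4.6, -4.3, 2.5]
opening: 0.341
grasp_force: 30.0
world [ 0.5652 -0.0901  0.079 ] d [-0.0031 -0.0002  0.0029] rv [-0.   0.1  0.2] rows 0.1
```

```bash
python3 steer.py '0.002 0 0 0 0 0 0.2;0.004 0 0 0 0 0 0.2;0.004 0 0 0 0 0 0.2'
python3 steer.py '0 0 0 0 0 0 0.5;0 0 0 0 0 0 0.5;0 0 0 0 0 0 0.5;0 0 -0.03 0 0 0 0.5;0 0 -0.07 0 0 0 0.5;0 0 -0.07 0 0 0 0.5'
python3 -c "
from h import *
c=cap('side');save(c,'s3',(210,140,350,245),5)"
python3 go.py b 0 .131 .15 98.5
```

```text
time_s: 13.0
position: [0.5649, -0.0864, 0.0819]
tcp_rot: [[-0.153, 0.988, 0.001], [0.988, 0.153, -0.006], [-0.006, -0.0, -1.0]]
force: [-5.6, -13.6, 0.8]
opening: 0.338
grasp_force: 30.0
time_s: 13.6
position: [0.5693, -0.0835, 0.1558]
tcp_rot: [[-0.151, 0.988, 0.012], [0.989, 0.151, -0.003], [-0.005, 0.011, -1.0]]
force: [0.6, -0.3, 0.4]
opening: 0.498
grasp_force: 0.0
world [0.5355 0.1087 0.15  ] d [ 0.1945 -0.0029  0.0031] rv [0.4 0.2 0.2] rows 3.9
```

View pics/s3.png

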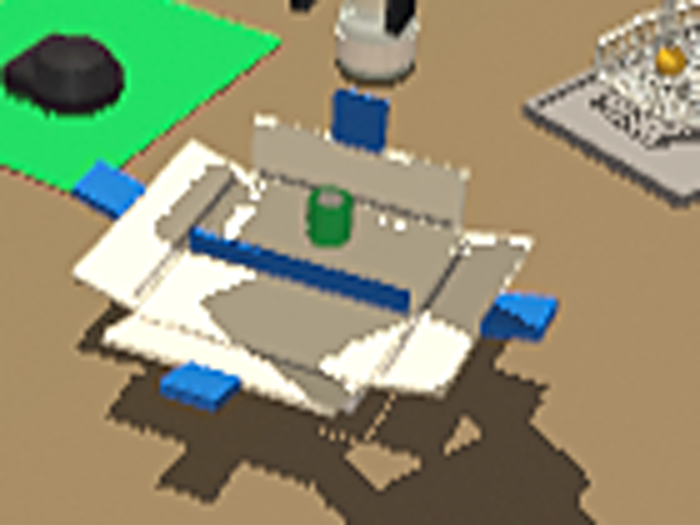

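Right side upright at its stop (13 N). Next the left side.

```bash
python3 steer.py '0.05 -0.003 0 0 0 0 0.5;0.1 -0.003 0 0 0 0 0.5;0.15 -0.003 0 0 0 0 0.5;0.19 -0.003 0 0 0 0 0.5;0.19 -0.003 0 0 0 0 0.5;0.19 -0.003 0 0 0 0 0.5;0.19 -0.003 0 0 0 0 0.5'
python3 go.py b 0 .1283 .036 98.5
```

```text
time_s: 14.35
position: [0.5335, 0.1035, 0.1501]
tcp_rot: [[-0.15, 0.989, -0.0], [0.989, 0.15, -0.0], [-0.0, -0.0, -1.0]]
force: [-0.5, -0.4, -0.3]
opening: 0.503
grasp_force: 0.0
world [0.5359 0.106  0.036 ] d [0.0021 0.0028 0.1141] rv [-0.   0.   0.1] rows 2.3
```

```bash
python3 steer.py '0.002 0.003 0.04 0 0 0 0.5;0.002 0.003 0.08 0 0 0 0.5;0.002 0.003 0.105 0 0 0 0.5;0.002 0.003 0.114 0 0 0 0.5;0.002 0.003 0.114 0 0 0 0.5;0.002 0.003 0.114 0 0 0 0.2;0.002 0.003 0.114 0 0 0 0.2;0.002 0.003 0.114 0 0 0 0.2;0.002 0.003 0.114 0 0 0 0.2;0.002 0.003 0.114 0 0 0 0.2'
python3 steer.py '-0.005 0 -0.013 0 0 0 0.2;-0.012 0 -0.021 0 0 0 0.2;-0.019 0 -0.029 0 0 0 0.2;-0.028 0 -0.035 0 0 0 0.2;-0.037 0 -0.039 0 0 0 0.2;-0.048 0 -0.042 0 0 0 0.2;-0.058 0 -0.043 0 0 0 0.2;-0.062 0 -0.043 0 0 0 0.2;-0.064 0 -0.043 0 0 0 0.2;-0.064 0 -0.043 0 0 0 0.2'
python3 go.py b 0 .070 .079 98.5
```

```text
time_s: 15.35
position: [0.5351, 0.1062, 0.0371]
tcp_rot: [[-0.151, 0.989, -0.001], [0.989, 0.151, -0.001], [-0.0, -0.001, -1.0]]
force: [-3.7, -2.9, 2.0]
opening: 0.338
grasp_force: 30.0
time_s: 16.35
position: [0.5444, 0.0452, 0.0805]
tcp_rot: [[-0.148, 0.989, -0.002], [0.989, 0.148, 0.005], [0.005, -0.001, -1.0]]
force: [-4.8, 10.0, 1.7]
opening: 0.341
grasp_force: 30.0
world [0.5446 0.0483 0.079 ] d [0.0031 0.0006 0.0015] rv [-0.1 -0.3 -0. ] rows 0.1
```

```bash
python3 steer.py '-0.001 0 0 0 0 0 0.2;-0.001 0 0 0 0 0 0.5;0 0 0 0 0 0 0.5;0 0 0 0 0 0 0.5;0 0 -0.03 0 0 0 0.5;0 0 -0.07 0 0 0 0.5;0 0 -0.09 0 0 0 0.5;0 0 -0.09 0 0 0 0.5'
python3 go.py b -.1247 0 .16 8.5
```

```text
time_s: 17.15
position: [0.5494, 0.0422, 0.1734]
tcp_rot: [[-0.15, 0.989, 0.01], [0.989, 0.15, -0.002], [-0.003, 0.01, -1.0]]
force: [-0.1, -0.4, 0.2]
opening: 0.499
grasp_force: 0.0
world [ 0.4316 -0.0393  0.16  ] d [-0.0629 -0.1288  0.0124] rv [ 0.6 -0.3 90.1] rows 10.5
```

```bash
python3 steer.py '-0.03 -0.05 0 0 0 20 0.5;-0.063 -0.127 0.012 0 0 90 0.5;-0.063 -0.127 0.012 0 0 90 0.5;-0.063 -0.127 0.012 0 0 90 0.5;-0.063 -0.127 0.012 0 0 90 0.5;-0.063 -0.127 0.012 0 0 90 0.5;-0.063 -0.127 0.012 0 0 90 0.5;-0.063 -0.127 0.012 0 0 90 0.5;-0.063 -0.127 0.012 0 0 90 0.5;-0.063 -0.127 0.012 0 0 90 0.5;-0.063 -0.127 0.012 0 0 90 0.5;-0.063 -0.127 0.012 0 0 90 0.5;-0.063 -0.127 0.012 0 0 90 0.5;-0.063 -0.127 0.012 0 0 90 0.5'
python3 go.py b -.1247 0 .031 8.5
```

```text
time_s: 18.55
position: [0.4295, -0.0383, 0.1573]
tcp_rot: [[0.988, 0.151, -0.0], [0.151, -0.988, -0.0], [-0.0, 0.0, -1.0]]
force: [-0.2, 0.5, 0.7]
opening: 0.502
grasp_force: 0.0
world [ 0.4316 -0.0393  0.031 ] d [0.0019 0.0013 0.1263] rv [0.  0.  0.2] rows 2.5
```

```bash
python3 steer.py '0.002 0.001 0.04 0 0 0 0.5;0.002 0.001 0.08 0 0 0 0.5;0.002 0.001 0.11 0 0 0 0.5;0.002 0.001 0.12 0 0 0 0.5;0.002 0.001 0.126 0 0 0 0.5;0.002 0.001 0.126 0 0 0 0.5;0.002 0.001 0.126 0 0 0 0.2;0.002 0.001 0.126 0 0 0 0.2;0.002 0.001 0.126 0 0 0 0.2;0.002 0.001 0.126 0 0 0 0.2;0.002 0.001 0.126 0 0 0 0.2'
python3 steer.py '0.002 0 -0.008 0 0 0 0.2;0.007 0 -0.018 0 0 0 0.2;0.013 0 -0.026 0 0 0 0.2;0.02 0 -0.034 0 0 0 0.2;0.029 0 -0.04 0 0 0 0.2;0.039 0 -0.044 0 0 0 0.2;0.049 0 -0.047 0 0 0 0.2;0.06 0 -0.048 0 0 0 0.2;0.064 0 -0.048 0 0 0 0.2;0.065 0 -0.048 0 0 0 0.2;0.065 0 -0.048 0 0 0 0.2'
python3 go.py b -.065 0 .079 8.5
```

```text
time_s: 19.65
position: [0.4323, -0.0391, 0.0321]
tcp_rot: [[0.989, 0.151, 0.002], [0.151, -0.989, -0.001], [0.002, 0.001, -1.0]]
force: [0.2, -1.0, 1.7]
opening: 0.343
grasp_force: 30.0
time_s: 20.75
position: [0.4937, -0.0295, 0.08]
tcp_rot: [[0.988, 0.152, -0.005], [0.152, -0.988, -0.001], [-0.005, -0.0, -1.0]]
force: [-3.4, -4.6, 2.3]
opening: 0.34
grasp_force: 30.0
world [ 0.4906 -0.0305  0.079 ] d [-0.0032  0.0005  0.001 ] rv [-0.   0.3  0.3] rows 0.1
```

```bash
python3 steer.py '0.002 0 0 0 0 0 0.2;0.004 0 0 0 0 0 0.2;0.005 0 0 0 0 0 0.2'
python3 steer.py '0 0 0 0 0 0 0.5;0 0 0 0 0 0 0.5;0 0 0 0 0 0 0.5;0 0 -0.03 0 0 0 0.5;0 0 -0.07 0 0 0 0.5;0 0 -0.09 0 0 0 0.5;0 0 -0.09 0 0 0 0.5'
python3 go.py b .1239 0 .16 8.5
```

```text
time_s: 21.05
position: [0.494, -0.0293, 0.0798]
tcp_rot: [[0.988, 0.155, -0.015], [0.155, -0.988, -0.001], [-0.015, -0.001, -1.0]]
force: [-13.3, -11.0, 11.8]
opening: 0.341
grasp_force: 30.0
time_s: 21.75
position: [0.5033, -0.0285, 0.1726]
tcp_rot: [[0.989, 0.151, 0.007], [0.151, -0.989, -0.002], [0.007, 0.003, -1.0]]
force: [-0.1, 0.4, -0.3]
opening: 0.5
grasp_force: 0.0
world [ 0.6774 -0.0026  0.16  ] d [0.176  0.0007 0.0138] rv [ 0.2 -0.4  0.2] rows 3.5
```

```bash
python3 steer.py '0.05 0 0.01 0 0 0 0.5;0.1 0 0.013 0 0 0 0.5;0.15 0 0.013 0 0 0 0.5;0.174 0 0.013 0 0 0 0.5;0.174 0 0.013 0 0 0 0.5;0.174 0 0.013 0 0 0 0.5;0.174 0 0.013 0 0 0 0.5'
python3 go.py b .1239 0 .034 8.5
```

```text
time_s: 22.45
position: [0.6706, -0.0019, 0.1554]
tcp_rot: [[0.989, 0.15, -0.004], [0.15, -0.989, 0.001], [-0.004, -0.001, -1.0]]
force: [-0.5, -0.1, 0.0]
opening: 0.503
grasp_force: 0.0
world [ 0.6774 -0.0026  0.034 ] d [0.0071 0.0019 0.1213] rv [-0.1  0.2  0.2] rows 2.4
```

```bash
python3 steer.py '0.004 0.002 0.04 0 0 0 0.5;0.004 0.002 0.08 0 0 0 0.5;0.004 0.002 0.1 0 0 0 0.5;0.004 0.002 0.113 0 0 0 0.5;0.004 0.002 0.118 0 0 0 0.5;0.004 0.002 0.12 0 0 0 0.5;0.004 0.002 0.12 0 0 0 0.5'
python3 go.py b .1239 0 .034 8.5
```

```text
time_s: 23.15
position: [0.6778, -0.0037, 0.0377]
tcp_rot: [[0.989, 0.15, 0.002], [0.15, -0.989, -0.0], [0.002, 0.001, -1.0]]
force: [0.1, -0.4, 0.3]
opening: 0.5
grasp_force: 0.0
world [ 0.6774 -0.0026  0.034 ] d [-0.0002 -0.0011  0.0037] rv [ 0.  -0.1  0.1] rows 0.1
```

```bash
python3 steer.py '0 0 0.003 0 0 0 0.2;0 0 0.003 0 0 0 0.2;0 0 0.003 0 0 0 0.2;0 0 0.003 0 0 0 0.2;0 0 0.003 0 0 0 0.2'
python3 steer.py '-0.004 0 -0.01 0 0 0 0.2;-0.009 0 -0.019 0 0 0 0.2;-0.016 0 -0.027 0 0 0 0.2;-0.024 0 -0.034 0 0 0 0.2;-0.033 0 -0.039 0 0 0 0.2;-0.043 0 -0.043 0 0 0 0.2;-0.051 0 -0.045 0 0 0 0.2;-0.059 0 -0.045 0 0 0 0.2;-0.063 0 -0.045 0 0 0 0.2;-0.065 0 -0.045 0 0 0 0.2;-0.066 0 -0.045 0 0 0 0.2;-0.066 0 -0.045 0 0 0 0.2'
python3 go.py b .065 0 .079 8.5
```

```text
time_s: 23.65
position: [0.6773, -0.0016, 0.0341]
tcp_rot: [[0.989, 0.15, 0.001], [0.15, -0.989, 0.002], [0.001, -0.002, -1.0]]
force: [1.1, 5.5, 0.5]
opening: 0.342
grasp_force: 30.0
time_s: 24.85
position: [0.6179, -0.0109, 0.079]
tcp_rot: [[0.989, 0.148, 0.014], [0.148, -0.989, 0.004], [0.014, -0.002, -1.0]]
force: [12.3, 10.1, -9.3]
opening: 0.341
grasp_force: 30.0
world [ 0.6192 -0.0113  0.079 ] d [0.0012 0.0005 0.    ] rv [-0.1 -0.8  0. ] rows 0.1
```

Stop reached (12 N). Release, rise, and check all four sides; then toward the basket.

```bash
python3 steer.py '0.001 0 0 0 0 0 0.5;0.003 0 0 0 0 0 0.5;0.003 0 0 0 0 0 0.5;0.003 0 -0.03 0 0 0 0.5;0.003 0 -0.07 0 0 0 0.5;0.003 0 -0.11 0 0 0 0.5;0.003 0 -0.15 0 0 0 0.5;0.003 0 -0.15 0 0 0 0.5'
python3 go.py .468 -.357 .24 -24.7
python3 -c "
from h import *
c=cap('side');save(c,'s4',(210,120,350,225),5)"
```

```text
time_s: 25.65
position: [0.6185, -0.0144, 0.2354]
tcp_rot: [[0.989, 0.15, 0.013], [0.15, -0.989, -0.003], [0.012, 0.005, -1.0]]
force: [0.9, -0.8, -0.0]
opening: 0.504
grasp_force: 0.0
world [ 0.468 -0.357  0.24 ] d [-0.2001  0.3162 -0.0054] rv [ 0.1 -0.8 33.3] rows 7.5
```

View pics/s4.png

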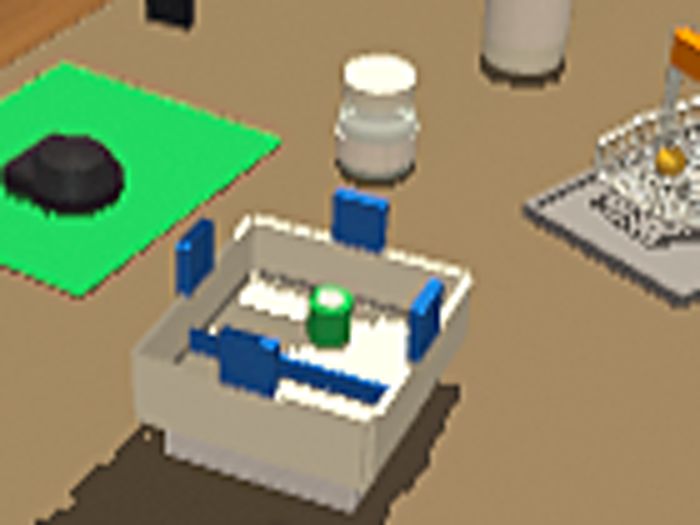

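All four sides upright, mount standing. Now to the basket.

```bash
python3 steer.py '-0.02 0.03 -0.005 0 0 3 0.6;-0.2 0.316 -0.005 0 -0.8 33 0.6;-0.2 0.316 -0.005 0 -0.8 33 0.6;-0.2 0.316 -0.005 0 -0.8 33 0.6;-0.2 0.316 -0.005 0 -0.8 33 0.6;-0.2 0.316 -0.005 0 -0.8 33 0.6;-0.2 0.316 -0.005 0 -0.8 33 0.6;-0.2 0.316 -0.005 0 -0.8 33 0.6;-0.2 0.316 -0.005 0 -0.8 33 0.6;-0.2 0.316 -0.005 0 -0.8 33 0.6;-0.2 0.316 -0.005 0 -0.8 33 0.6;-0.2 0.316 -0.005 0 -0.8 33 0.6'
cat > han.py <<'E'
from h import *
for n in("wrist","top"):
    c=cap(n)
    if n=="wrist": save(c,"w2")
    h=cv2.cvtColor(c["color"],cv2.COLOR_RGB2HSV);m=cv2.inRange(h,(5,190,120),(17,255,255))
    k,l,st,ce=cv2.connectedComponentsWithStats(m);i=1+np.argmax(st[1:,4])
    r=cv2.minAreaRect(np.argwhere(l==i)[:,::-1].astype(np.float32));b=cv2.boxPoints(r)
    if np.linalg.norm(b[0]-b[1])<np.linalg.norm(b[1]-b[2]): e=[(b[0]+b[1])/2,(b[2]+b[3])/2]
    else: e=[(b[1]+b[2])/2,(b[3]+b[0])/2]
    P=[atz(c,u,.1) for u in e];d=P[1]-P[0]
    print(n,st[i].tolist(),np.round(e,1).tolist(),np.round(P,4).tolist(),np.linalg.norm(d).round(4),np.mean(P,0).round(4),"basket yaw",(np.degrees(np.arctan2(d[1],d[0]))%180-90).round(1))
E
python3 han.py; python3 go.py .468 -.357 .067 -24.7
```

```text
time_s: 26.9
position: [0.4649, -0.3537, 0.2331]
tcp_rot: [[0.912, -0.411, -0.015], [-0.411, -0.912, 0.003], [-0.015, 0.003, -1.0]]
force: [0.5, -0.7, -0.1]
opening: 0.598
grasp_force: 0.0
wrist [251, 133, 11, 81, 426] [[257.1000061035156, 132.89999389648438], [254.8000030517578, 212.89999389648438]] [[0.5055, -0.3748, 0.1], [0.4278, -0.3371, 0.1]] 0.0863 [ 0.4666 -0.356   0.1   ] basket yaw 64.1
world [ 0.468 -0.357  0.067] d [0.0061 0.0009 0.1664] rv [0.2 0.8 0.5] rows 3.3Traceback (most recent call last):
  File "han.py", line 6, in <module>
    k,l,st,ce=cv2.connectedComponentsWithStats(m);i=1+np.argmax(st[1:,4])
                                                      ~~~~~~~~~^^^^^^^^^^
    return _wrapfunc(a, 'argmax', axis=axis, out=out, **kwds)
    return bound(*args, **kwds)
ValueError: attempt to get argmax of an empty sequence
```

View pics/w2.png

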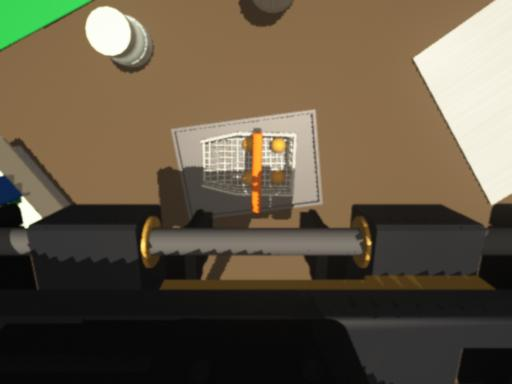

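Handle seen vertical at column 256, rows 133-213; length measures 86 mm, as it must. Descend and grip.

```bash
python3 steer.py '0.005 0 0.04 0 0.8 1 0.6;0.005 0 0.09 0 0.8 1 0.6;0.005 0 0.13 0 0.8 1 0.6;0.005 0 0.15 0 0.8 1 0.6;0.005 0 0.16 0 0.8 1 0.6;0.005 0 0.165 0 0.8 1 0.6;0.005 0 0.165 0 0.8 1 0.6'
python3 go.py .467 -.356 .068 -25.4
```

```text
time_s: 27.7
position: [0.4675, -0.3573, 0.0689]
tcp_rot: [[0.904, -0.428, -0.0], [-0.428, -0.904, -0.005], [0.002, 0.004, -1.0]]
force: [0.2, -0.0, 0.9]
opening: 0.597
grasp_force: 0.0
world [ 0.467 -0.356  0.068] d [-0.001  -0.0009  0.0009] rv [ 0.3 -0.1  0.1] rows 0.0
```

```bash
python3 steer.py '0 -0.001 0 0 0 0 0.3;0 -0.001 0 0 0 0 0;0 -0.001 0 0 0 0 0;0 -0.001 0 0 0 0 0;0 -0.001 0 0 0 0 0;0 -0.001 0 0 0 0 0;0 -0.001 0 0 0 0 0;0 -0.001 0 0 0 0 0'
python3 steer.py '0 0 -0.005 0 0 0 0;0 0 -0.015 0 0 0 0;0 0 -0.03 0 0 0 0;0 0 -0.05 0 0 0 0;0 0 -0.07 0 0 0 0;0 0 -0.09 0 0 0 0;0 0 -0.11 0 0 0 0;0 0 -0.13 0 0 0 0;0 0 -0.14 0 0 0 0;0 0 -0.145 0 0 0 0;0 0 -0.145 0 0 0 0'
python3 go.py b 0 -.01 .21 8.5; python3 go.py b 0 .045 .21 8.5
```

```text
time_s: 28.5
position: [0.4674, -0.3563, 0.0686]
tcp_rot: [[0.904, -0.428, -0.001], [-0.428, -0.904, -0.004], [0.001, 0.004, -1.0]]
force: [0.4, 0.4, 0.8]
opening: 0.114
grasp_force: 30.0
time_s: 29.6
position: [0.4675, -0.3556, 0.2137]
tcp_rot: [[0.904, -0.428, -0.001], [-0.428, -0.904, -0.004], [0.001, 0.004, -1.0]]
force: [0.6, -1.0, -4.3]
opening: 0.11
grasp_force: 30.0
world [ 0.5564 -0.0308  0.21  ] d [-0.0587 -0.3317  0.0023] rv [  0.2   0.  -33.8] rows 6.7
world [0.5482 0.0236 0.21  ] d [-0.0894 -0.3773  0.0021] rv [  0.2   0.  -33.8] rows 7.8
```

Gripped and lifted, weight 4.3 N as expected. Smooth carry to just right of the ball half.

```bash
python3 go.py b 0 -.014 .213 8.5; python3 steer.py '0 -0.003 0 0 0 0 0;-0.002 -0.013 0 0 0 -1 0;-0.004 -0.026 0 0 0 -3 0;-0.007 -0.043 0 0 0 -4 0;-0.011 -0.062 0 0 0 -6 0;-0.014 -0.082 0 0 0 -8 0;-0.018 -0.105 0 0 0 -11 0;-0.022 -0.128 0 0 0 -13 0;-0.026 -0.151 0 0 0 -15.5 0;-0.03 -0.174 0 0 0 -18 0;-0.034 -0.197 0 0 0 -20 0;-0.037 -0.22 0 0 0 -22.5 0;-0.041 -0.243 0 0 0 -25 0;-0.045 -0.262 0 0 0 -27 0;-0.048 -0.282 0 0 0 -29 0;-0.051 -0.298 0 0 0 -31 0;-0.053 -0.312 0 0 0 -32 0;-0.055 -0.321 0 0 0 -33 0;-0.056 -0.326 0 0 0 -33.8 0;-0.056 -0.328 0 0 0 -33.8 0'
python3 go.py b 0 -.018 .195 8.5
python3 -c "
from h import *
c=cap('side');save(c,'s5',(190,80,350,200),5)"
```

```text
world [ 0.557  -0.0347  0.213 ] d [-0.0565 -0.3283 -0.0007] rv [  0.2   0.  -33.8] rows 6.7
time_s: 31.6
position: [0.5572, -0.0348, 0.2121]
tcp_rot: [[0.989, 0.148, -0.001], [0.148, -0.989, -0.004], [-0.002, 0.004, -1.0]]
force: [-0.3, -0.4, -3.8]
opening: 0.112
grasp_force: 30.0
world [ 0.5576 -0.0387  0.195 ] d [-0.0002  0.0038  0.0171] rv [0.2 0.1 0. ] rows 0.4
```

View pics/s5.png

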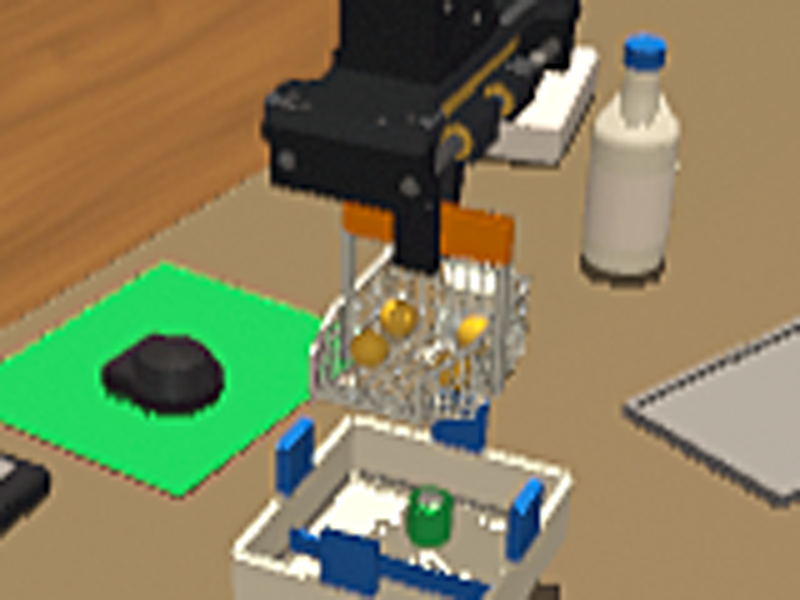

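Basket is level over the box with four balls in it (two at 370-400,335, two at 450-475,350). Tip slowly, lowering the lip into the box.

```bash
python3 steer.py '0 0 0.002 -2 0 0 0;0 0.001 0.006 -5 0 0 0;0 0.002 0.012 -8 0 0 0;0 0.003 0.02 -11 0 0 0;0 0.004 0.028 -14 0 0 0;0 0.005 0.036 -17 0 0 0;0 0.005 0.043 -20 0 0 0;0 0.003 0.047 -22 0 0 0;0 0.001 0.048 -24 0 0 0;0 -0.002 0.05 -26 0 0 0;0 -0.004 0.052 -28 0 0 0;0 -0.006 0.053 -30 0 0 0;0 -0.009 0.055 -32 0 0 0;0 -0.012 0.056 -34 0 0 0;0 -0.015 0.057 -36 0 0 0;0 -0.017 0.057 -38 0 0 0;0 -0.019 0.057 -40 0 0 0;0 -0.019 0.057 -40 0 0 0;0 -0.019 0.057 -40 0 0 0'
python3 -c "
from h import *
c=cap('side');save(c,'s6',(190,80,350,200),5)
s=bot.read_state();print(np.round(s['joint_positions'],1))"; python3 go.py b 0 .019 .155 8.5 -50
```

```text
time_s: 33.55
position: [0.555, -0.0169, 0.155]
tcp_rot: [[0.989, 0.112, 0.094], [0.146, -0.756, -0.638], [-0.0, 0.645, -0.764]]
force: [0.1, -0.4, -2.3]
opening: 0.111
grasp_force: 30.0
[  7.1  36.5  98.8 -50.7  56.5 122.3]
world [ 0.5521 -0.0021  0.155 ] d [-0.0007 -0.0119 -0.0096] rv [-9.8  0.1 -0.1] rows 1.1
```

View pics/s6.png

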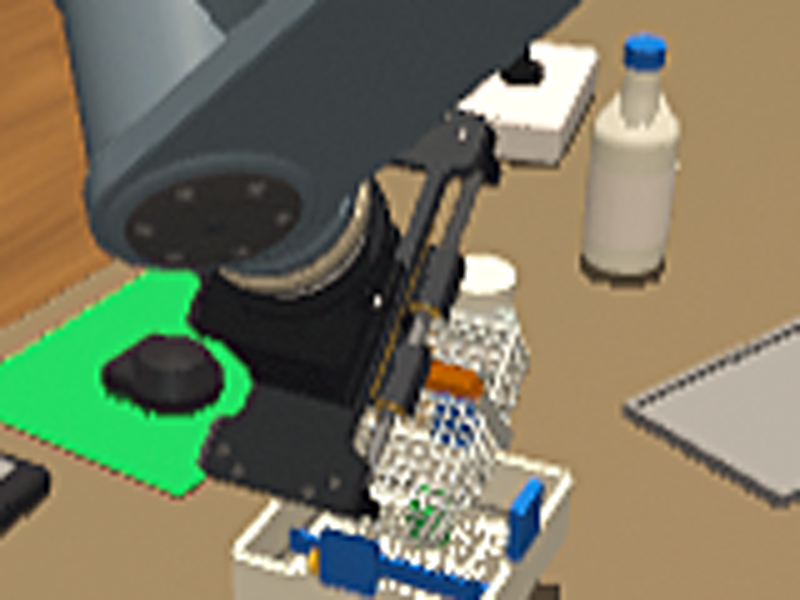

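A ball shows at (315,560) left of the rib; the weight dropped by 1.5 N, so likely all are out. A bit more tilt to be sure, then rise.

```bash
python3 steer.py '0 -0.002 -0.002 -2 0 0 0;0 -0.005 -0.004 -4 0 0 0;0 -0.007 -0.006 -6 0 0 0;0 -0.01 -0.008 -8 0 0 0;0 -0.012 -0.0095 -10 0 0 0;0 -0.012 -0.0095 -10 0 0 0;0 -0.012 -0.0095 -10 0 0 0;0 -0.012 -0.0095 -10 0 0 0;0 -0.012 -0.0095 -10 0 0 0;0 -0.012 -0.0095 -10 0 0 0'
python3 go.py b 0 .01 .215 8.5 -30;python3 go.py b 0 -.014 .23 8.5 0
```

```text
time_s: 34.6
position: [0.5524, -0.002, 0.1549]
tcp_rot: [[0.989, 0.094, 0.112], [0.146, -0.633, -0.76], [-0.001, 0.768, -0.64]]
force: [-0.9, -0.5, -3.4]
opening: 0.11
grasp_force: 30.0
world [ 0.5534 -0.011   0.215 ] d [-0.0003  0.052  -0.0315] rv [20.2  0.1 -0. ] rows 2.3
world [ 0.557  -0.0347  0.23  ] d [-0.0003  0.0789 -0.0227] rv [50.2  0.1 -0.1] rows 5.8
```

```bash
python3 steer.py '0 0.013 -0.008 4 0 0 0;0 0.026 -0.016 9 0 0 0;0 0.039 -0.024 14 0 0 0;0 0.052 -0.031 20 0 0 0;0 0.059 -0.03 26 0 0 0;0 0.064 -0.028 32 0 0 0;0 0.07 -0.026 38 0 0 0;0 0.075 -0.024 44 0 0 0;0 0.079 -0.023 50 0 0 0;0 0.079 -0.023 50 0 0 0;0 0.079 -0.023 50 0 0 0'
python3 go.py .4674 -.3563 .23 -25.4
python3 -c "
from h import *
c=cap('side');save(c,'s7',(190,80,350,200),5)"
```

```text
time_s: 35.7
position: [0.5562, -0.0349, 0.2297]
tcp_rot: [[0.989, 0.145, -0.003], [0.145, -0.989, -0.006], [-0.004, 0.005, -1.0]]
force: [0.3, 0.4, -3.1]
opening: 0.11
grasp_force: 30.0
world [ 0.4674 -0.3563  0.23  ] d [-0.1346  0.3051  0.0019] rv [ 0.4  0.1 33.8] rows 6.7
```

View pics/s7.png

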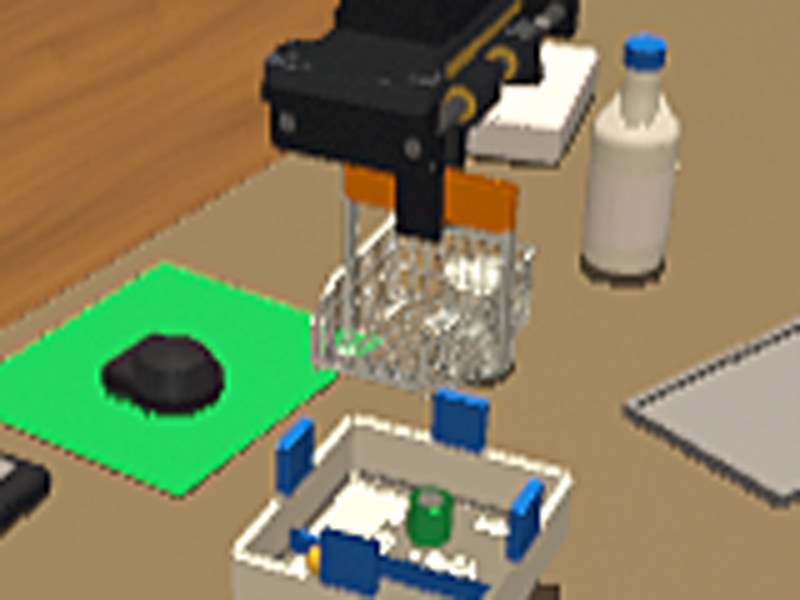

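Basket empty, mount standing. Carry back.

```bash
python3 steer.py '-0.005 0.012 0 0 0 1 0;-0.013 0.03 0 0 0 3 0;-0.025 0.055 0 0 0 6 0;-0.038 0.085 0 0 0 9 0;-0.052 0.118 0 0 0 13 0;-0.066 0.15 0 0 0 16.5 0;-0.08 0.182 0 0 0 20 0;-0.094 0.214 0 0 0 23.5 0;-0.107 0.243 0 0 0 27 0;-0.118 0.267 0 0 0 29.5 0;-0.127 0.287 0 0 0 32 0;-0.132 0.299 0 0 0 33 0;-0.135 0.305 0 0 0 33.8 0;-0.135 0.305 0 0 0 33.8 0;-0.135 0.305 0 0 0 33.8 0'
python3 go.py .4674 -.3563 .07 -25.4
python3 -c "
from h import *
c=cap('top');a=(260,130,430,260);save(c,'t2',a,4.6)"
```

```text
time_s: 37.25
position: [0.4686, -0.3544, 0.2312]
tcp_rot: [[0.904, -0.427, -0.002], [-0.427, -0.904, -0.003], [-0.0, 0.003, -1.0]]
force: [0.0, 0.3, -2.2]
opening: 0.112
grasp_force: 30.0
world [ 0.4674 -0.3563  0.07  ] d [-0.0002  0.0017  0.1612] rv [0.2 0.  0.1] rows 3.2
```

View pics/t2.png

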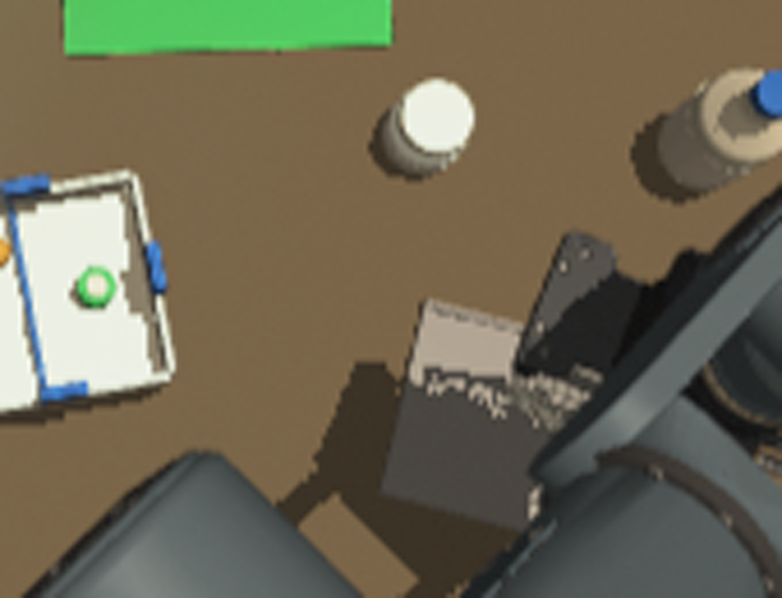

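Tray is clear below and the mount stands. Lower the basket into the tray.

```bash
python3 steer.py '0 0.001 0.02 0 0 0 0;0 0.002 0.05 0 0 0 0;0 0.002 0.08 0 0 0 0;0 0.002 0.11 0 0 0 0;0 0.002 0.13 0 0 0 0;0 0.002 0.145 0 0 0 0;0 0.002 0.153 0 0 0 0;0 0.002 0.158 0 0 0 0;0 0.002 0.161 0 0 0 0;0 0.002 0.162 0 0 0 0;0 0.002 0.162 0 0 0 0'
python3 go.py .4674 -.3563 .0686 -25.4
```

```text
time_s: 38.4
position: [0.4678, -0.3584, 0.07]
tcp_rot: [[0.904, -0.428, -0.0], [-0.428, -0.904, -0.005], [0.002, 0.004, -1.0]]
force: [0.4, -0.2, -1.5]
opening: 0.112
grasp_force: 30.0
world [ 0.4674 -0.3563  0.0686] d [-0.0013 -0.0017  0.0013] rv [ 0.3 -0.1  0.1] rows 0.1
```

```bash
python3 steer.py '0 0 0.001 0 0 0 0;0 0 0.0015 0 0 0 0;0 0 0.0015 0 0 0 0'
python3 steer.py '0 0 0 0 0 0 0.15;0 0 0 0 0 0 0.2;0 0 0 0 0 0 0.4;0 0 0 0 0 0 0.6;0 0 0 0 0 0 0.6;0 0 0 0 0 0 0.6;0 0 -0.03 0 0 0 0.6;0 0 -0.08 0 0 0 0.6;0 0 -0.13 0 0 0 0.6;0 0 -0.18 0 0 0 0.6;0 0 -0.23 0 0 0 0.6;0 0 -0.23 0 0 0 0.6;0 0 -0.23 0 0 0 0.6'
python3 han.py 2>/dev/null
python3 go.py .2 -.55 .3 -25
```

```text
time_s: 38.7
position: [0.4678, -0.3587, 0.0686]
tcp_rot: [[0.904, -0.428, -0.0], [-0.428, -0.904, -0.005], [0.002, 0.005, -1.0]]
force: [-1.2, -0.1, -0.2]
opening: 0.11
grasp_force: 30.0
time_s: 40.0
position: [0.468, -0.3575, 0.2994]
tcp_rot: [[0.904, -0.428, 0.001], [-0.428, -0.904, -0.006], [0.004, 0.005, -1.0]]
force: [0.3, 0.4, -0.5]
opening: 0.599
grasp_force: 0.0
wrist [252, 134, 8, 66, 256] [[255.0, 134.0], [256.29998779296875, 199.0]] [[0.5066, -0.3769, 0.1], [0.4295, -0.3422, 0.1]] 0.0845 [ 0.468  -0.3595  0.1   ] basket yaw 65.8
top [390, 214, 4, 6, 11] [[392.79998779296875, 214.8000030517578], [389.29998779296875, 218.3000030517578]] [[0.4812, -0.3644, 0.1], [0.4717, -0.354, 0.1]] 0.0141 [ 0.4765 -0.3592  0.1   ] basket yaw 42.4
world [ 0.2  -0.55  0.3 ] d [-0.1582  0.2893 -0.0026] rv [ 0.2  0.1 -0.3] rows 6.6
```

Now back the arm off to clear the views and check everything.

```bash
python3 steer.py '-0.06 0.1 0 0 0 0 0.6;-0.15 0.28 0 0 0 0 0.6;-0.15 0.28 0 0 0 0 0.6;-0.15 0.28 0 0 0 0 0.6;-0.15 0.28 0 0 0 0 0.6;-0.15 0.28 0 0 0 0 0.6;-0.15 0.28 0 0 0 0 0.6;-0.15 0.28 0 0 0 0 0.6;-0.15 0.28 0 0 0 0 0.6;-0.15 0.28 0 0 0 0 0.6;-0.15 0.28 0 0 0 0 0.6'
python3 - <<'E'
from h import *
t=cap("top");s=cap("side");o=np.zeros((600,800,3),np.uint8)
for c,(x0,y0,x1,y1),X,Y in[(t,(220,145,320,220),0,0),(t,(335,185,425,260),400,0),(s,(215,140,315,215),0,300),(s,(300,115,400,190),400,300)]:
    b=cv2.resize(c["color"][y0:y1,x0:x1,::-1],None,fx=4,fy=4,interpolation=cv2.INTER_CUBIC);o[Y:Y+b.shape[0],X:X+b.shape[1]]=b
cv2.imwrite("pics/f1.png",o)
E
```

```text
time_s: 41.2
position: [0.2138, -0.5448, 0.2986]
tcp_rot: [[0.905, -0.426, -0.001], [-0.426, -0.905, -0.003], [0.001, 0.003, -1.0]]
force: [0.4, 0.3, -0.2]
opening: 0.604
grasp_force: 0.0
```

View pics/f1.png

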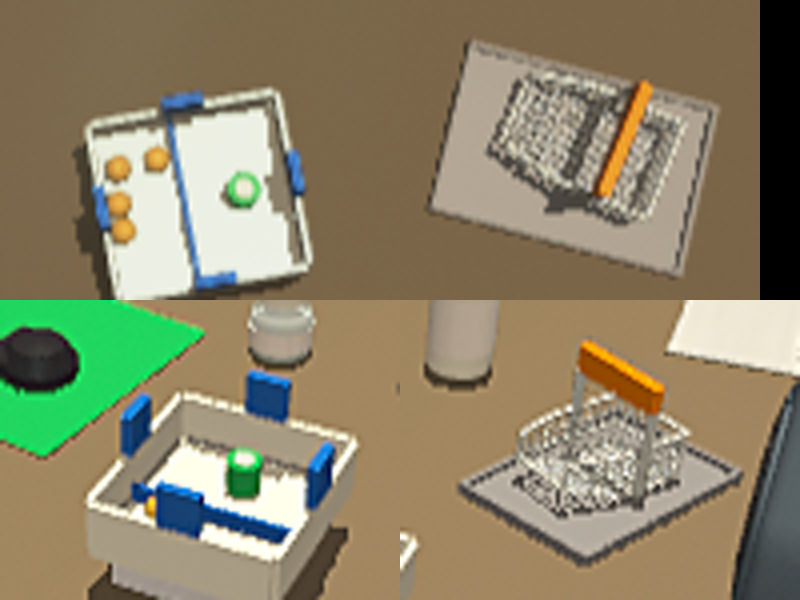

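Four balls (118,167), (157,158), (118,204), (122,230) lie left of the rib. The mount is upright, all four sides are up, and the empty basket sits flat in its tray.

```bash
python3 -c "
from rig import bot
print(bot.hand_in())"
```

```text
the job is handed in; nothing more can be done
None
```

The job is handed in after about 41 s of robot time. The final pictures show the one mount upright in the wider half, all four sides up, all four balls left of the rib, and the empty basket flat in its tray. The verdict was not shown.

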